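# Lock a second slotted weight onto the calibration post

### The job

Load the loose brass slotted weight onto the post of the force-gauge calibration stand: slide it in sideways, slot first, between the dark weight already there and the black cap, until the stem is inside its round hole, then turn it a quarter turn so that it is locked on and its slot lies on the side of the stand away from the dark weight's slot. Leave it lying flat and free. Feel your way gently, with no more than about 25 N between the weight and the stand, and leave the hard disk, solder spool, screw tin and memory module where they are.

Things in the scene. Friction and masses are not known exactly. Their poses are not given: they have to be found in the camera images.
- weight: loose brass slotted weight, 0.2 to 0.3 kg, flat on the bench on the robot's right: a disc 60 mm in diameter, 12 mm thick, with two knurled grip flats 54 mm apart at its own y = +-27 mm (each 26 mm long, parallel to the slot). Keyhole right through: a round 16 mm hole at the centre and a slot 9.5 mm wide from it along its +x to the rim. Origin: centre of the underside; z up
- weight_mouth (a point): middle of the slot's mouth at the brass weight's rim: 30 mm from its origin along its x, at half thickness; axes as the weight's. The slot's sides are straight up to 17 mm from the centre, then flare to a mouth 27 mm wide
- stand: fixed calibration stand on the robot's left. Grey base plate 110 (x) x 84 (y) x 10 mm; origin: centre of its underside on the bench, z up. It carries the post: aluminium foot 52 mm wide up to z = 30 mm; on it the dark steel weight, sized as the brass one, soft-faced, z = 30 to 42 mm; through it a steel stem up to a black cap 24 mm in diameter, z = 58 to 69 mm
- stand_gap (a point): point over the base plate's centre at z = 42 mm, where the gap for the brass weight begins (z = 42 to 58 mm); axes as the stand's. The foot is bolted with play: the whole post (foot, dark weight, stem, cap) is set off this centre by up to 9 mm along x and up to 9 mm along y, differently each time and not shown in any pose; it stays put under less than 50 N. Find it by feel or sight
- stand_entry (a point): middle of the base plate's -x edge, on its top. The stem is 13 mm in diameter with two flats 7 mm apart that face the stand's +y and -y, so a slot enters only along the stand's x axis (from either end). A weight can turn on it only when the stem is well inside its round hole; once turned it cannot slide out
- lower_weight (a joint): angle of the dark weight's slot about the vertical, in rad, measured from the stand's +x axis towards its +y: positive means its slot lies on the stand's +y side, negative on its -y side. It stays put
- hdd: bystander: silver hard disk drive, 102 x 72 x 10 mm, flat on the bench near the brass weight; origin: centre of its underside
- solder_spool: bystander: spool of solder wire, 53 mm in diameter, 30 mm high, standing flat beyond the brass weight; origin: centre of its underside
- screw_tin: bystander: round open metal tin, 65 mm in diameter, 20 mm high, beyond the stand; origin: centre of its underside
- ram: bystander: blue memory module, 30 x 68 x 4 mm, flat on the bench near the stand; origin: centre of its underside
There are look-alikes about, which are no part of the job. Of the things like the weight, leave any that is turquoise; of the rest the larger one is meant.

How it is judged (in metres and radians):
On the way, in this order (a step that is already met when the one before it is completed fails the run):
1. the brass weight is slid sideways onto the stem, under the cap, its slot still along the stand's x axis (horizontal distance between weight and stand below 0.015 m and z of weight in the frame of stand between 0.04 and 0.047 m and angle between the x axis of weight and the x axis of stand, either way round below 0.5 rad), for 0.1 s.
2. it is turned on the stem, its slot to the side away from the dark weight's slot (horizontal distance between weight and stand below 0.015 m and angle between the x axis of weight and the x axis of stand, either way round above 0.8 rad), for 0.1 s.
At the end, for the whole second after the job is handed in: The brass weight lies flat and at rest under the cap, within 15 mm of the stand's axis, 40 to 44 mm above the bench, slot turned over 0.8 rad from the stand's x axis, to its -y side if joint lower_weight is positive, +y side if negative (either side if it is within 0.3 rad of zero) (all of step 2 and z of weight in the frame of stand between 0.04 and 0.044 m and angle between weight's own z axis and vertical below 0.08 rad and ((value of joint lower_weight below 0.3 rad and y of weight_mouth in the frame of stand above 0.012 m) or (value of joint lower_weight above -0.3 rad and y of weight_mouth in the frame of stand below -0.012 m)) and linear speed of weight below 0.02 m/s); the robot touches nothing.
It fails at once if the brass weight is forced against the stand or its post with more than 25 N (contact force between weight and stand above 25 N).
It fails at once if the hard disk is shifted by more than 20 mm (distance of hdd from where it was at the start of the episode above 0.02 m).
It fails at once if the solder spool is shifted by more than 20 mm (distance of solder_spool from where it was at the start of the episode above 0.02 m).
It fails at once if the screw tin is shifted by more than 20 mm (distance of screw_tin from where it was at the start of the episode above 0.02 m).
It fails at once if the memory module is shifted by more than 20 mm (distance of ram from where it was at the start of the episode above 0.02 m).
It also fails if it takes over 72 s, if anything falls off the work surface, if the arm or the gripper's body presses on something with over 40 N, if the wrist force passes 120 N, or if a joint passes its speed limit or range.

### The arm

A 6-joint arm with a two-finger parallel gripper is mounted at the origin on a cart in front of the work surface, level with it; the furniture and walls round the work are solid. World frame = base frame: x ahead of the robot, y to its left, z up, the work surface at z = 0. Lengths are in mm, angles in rad, forces in N, time in s.
With the tool pointing down it reaches from about 350 to 775 mm from the base axis. Payload 7.3 kg.
Tool frame: the origin (TCP) lies at the very end of the fingers, on their centre line; the grasp point (between the pads) lies 19 mm behind it; z points along the fingers, y is the line along which they close (so a half turn about z gives the same grasp; the last joint's range is limited). The gripper opens to 92 mm and grips with 3 to 60 N. Pads are 19 mm wide; open, the fingers measure 130 mm over their backs; the gripper's body (75 mm by 190 mm) begins 47 mm behind the grasp point.
Start: joints at [1.104, 0.342, 1.524, -0, 1.275, -0.146], TCP at [165.532, 498.241, 226.741] pointing down, gripper open.
Joint ranges: [-2.53, 2.53], [-0.77, 2.02], [0.04, 2.7], [-1, 4.14], [0.28, 2.66], [-3.11, 3.11]. Speed limits (rad/s): [2.57, 2.57, 3.14, 3.14, 3.14, 3.14].

### API

Orientations are given as [roll, pitch, yaw] about the fixed x, y, z axes, in that order (R = Rz(yaw) Ry(pitch) Rx(roll)).
In Python, from plant import get_obs, vision, workorder gives the robot as it stands.
- The arm moves only by the shell command python3 -m pendant 'ROWS' [OPENING]. ROWS is a JSON object of lists of equal length, an entry for each row: "dp": the shift along the tool's x, y, z in m, a list of three; "rotation": the turn, a rotation vector about the tool's x, y, z in rad, a list of three. A call has 1 to 8 rows; each row is the pose to reach, as a shift and turn from the pose commanded when the call began, along the tool's axes at that moment; what a row does not reach only later rows make up. A row lasts 1/8 s, in which the tool goes at most 62.5 mm and 10.7 degrees, less where a joint would pass 70% of its speed; a pose out of reach is approached as far as the arm can. A call with a gripper value outside its range is refused whole. OPENING is the finger opening in m, from 0 to 0.0918, set as the call begins (- or left out, the last holds). The fingers move at their own pace and stop on an object; the grip force is fixed at half the most. Time passes only in rows, so rows that repeat a pose let the fingers close. It gives the time, the measured TCP pose, the force, the opening and the grip force at its end, in the units of the state.
- get_obs(): the state, without advancing time (a new reading comes with each control period).
- vision.capture(name): name is "scene" or "top" or "wrist"; returns a dict with "pixels" (400x640x3 uint8, red, green, blue), "vfov" (degrees; the focal length in pixels is half the picture's height over the tangent of half this angle, whatever the lens; pixels are square), "cx", "cy" (the principal point, pixels), "pose" (4x4, takes a point from camera to world coordinates); the wrist camera has in their place "T_tool_cam" (4x4, takes a point from camera to tool coordinates, whose origin is the TCP and whose axes are the flange's). Camera axes: x right, y up, looking along -z (the intrinsics and any distortion apply to the point x, -y, -z); pixel columns grow to the right and rows downward; lengths in mm; the calibration is good to about 2 mm. A picture is of the moment at which its call begins: read the wrist's pose just before it. There is no depth.
- workorder.close_job(): hands the job in; it is judged then, once.
The state is a dict: "time": time; "joint_positions": joint angles; "dq": joint speeds; "tau": joint torques, N m; "tool_pos": TCP position; "tcp_rot": TCP orientation; "contact_force": force on the tool from outside, world axes, zero at the start; "moment": the same for the moment, N m; "grip_width": finger opening in mm; "finger_force": force on a finger pad.
Only numpy, scipy, OpenCV 4.12 (cv2) and the standard library are available. Lean on these libraries where they do the work, as an engineer would, in place of code of your own. Each camera call takes 0.05 s, during which the arm holds its last target. There are 200 camera calls.

## Working session

There is one attempt and no reset: what is moved stays moved. The work goes in short steps, Python scripts to look and compute and a shell command to move; the robot and the scene stay as the last step left them, time stands still between calls to the robot, and variables do not carry over. Pictures are saved under pics/ and viewed, at most 13 in all, crops included, and the job is handed in when it is done.

```bash
mkdir -p pics; ls; cat > h.py <<'E'
import numpy as np, cv2
from plant import get_obs, vision, workorder
from scipy.spatial.transform import Rotation as R
def cap(n):
    o=get_obs(); c=vision.capture(n)
    if 'pose' not in c:
        T=np.eye(4); T[:3,:3]=R.from_euler('xyz',o['tcp_rot']).as_matrix(); T[:3,3]=o['tool_pos']
        c['pose']=T@np.array(c['T_tool_cam'])
    c['pose']=np.array(c['pose']); return c
def ray(c,u,v):
    f=200/np.tan(np.radians(c['vfov'])/2)
    d=np.array([(u-c['cx'])/f,-(v-c['cy'])/f,-1]); return c['pose'][:3,3],c['pose'][:3,:3]@d
def onz(c,u,v,z):
    p,d=ray(c,u,v); return p+d*(z-p[2])/d[2]
def proj(c,P):
    q=np.linalg.inv(c['pose'])@np.append(P,1); f=200/np.tan(np.radians(c['vfov'])/2)
    return c['cx']+f*q[0]/-q[2], c['cy']-f*q[1]/-q[2]
def save(c,n): cv2.imwrite('pics/'+n,c['pixels'][:,:,::-1])
E
python3 - <<'E'
from h import *
print(get_obs())
for n in('scene','top'):
    c=cap(n); save(c,n+'1.png'); print(n,{k:v for k,v in c.items() if k!='pixels'})
c=vision.capture('wrist'); print({k:v for k,v in c.items() if k!='pixels'})
E
```

```text
pics
{'time': 0.0, 'joint_positions': array([ 1.10401511e+00,  3.42724719e-01,  1.52502178e+00,  1.17684280e-05,
        1.27539807e+00, -1.46012811e-01]), 'dq': array([-0.00072669, -0.00036608, -0.00054316, -0.00057327, -0.00087215,
       -0.00065108]), 'tau': array([ 1.49166641e-03, -4.31238878e+01, -2.44227934e+01,  7.19159818e-02,
        5.57240762e-02, -1.14369861e-04]), 'tool_pos': array([165.3260796 , 497.85833083, 226.04226777]), 'tcp_rot': array([-3.14005889e+00, -2.36929317e-04,  2.82082063e+00]), 'contact_force': array([-0.09468056, -0.20180355, -0.15141727]), 'moment': array([ 0.01512905, -0.04797189,  0.01717733]), 'finger_force': 0.0, 'grip_width': 91.82077898764378}
scene {'vfov': 52.19146845267778, 'cx': 315.6812764646762, 'cy': 199.38144298964406, 'pose': array([[ 8.87917442e-01,  3.32971001e-01, -3.17384511e-01,
         1.01813135e+02],
       [-4.59988368e-01,  6.48168333e-01, -6.06867789e-01,
        -7.78643085e+02],
       [ 3.64921416e-03,  6.84841678e-01,  7.28682756e-01,
         9.53803326e+02],
       [ 0.00000000e+00,  0.00000000e+00,  0.00000000e+00,
 
[... 196 characters left out ...]
87e+02],
       [-9.99814913e-01,  1.89782801e-02,  3.15676735e-03,
        -5.90779675e+01],
       [ 5.50360359e-03,  1.24910666e-01,  9.92152728e-01,
         1.70635676e+03],
       [ 0.00000000e+00,  0.00000000e+00,  0.00000000e+00,
         1.00000000e+00]])}
{'vfov': 65.31108635409137, 'cx': 319.1147646848802, 'cy': 198.64844553453906, 'T_tool_cam': array([[ 7.42810372e-04,  9.66614414e-01,  2.56234311e-01,
         6.98442685e+01],
       [ 9.99997634e-01, -1.94101938e-04, -2.16671562e-03,
        -8.48740801e-01],
       [-2.04464297e-03,  2.56235314e-01, -9.66612271e-01,
        -1.57692605e+02],
       [ 0.00000000e+00,  0.00000000e+00,  0.00000000e+00,
         1.00000000e+00]])}
```

View pics/top1.png

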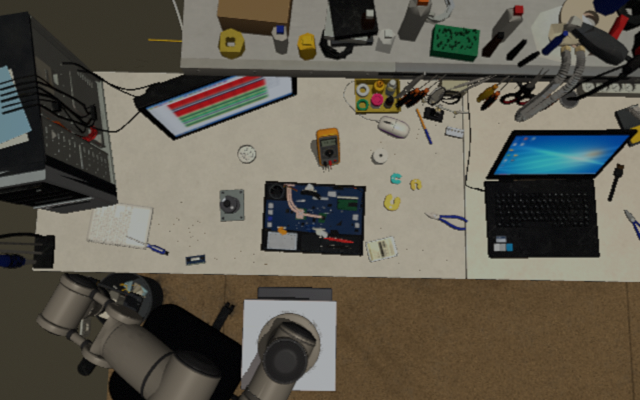

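View pics/scene1.png

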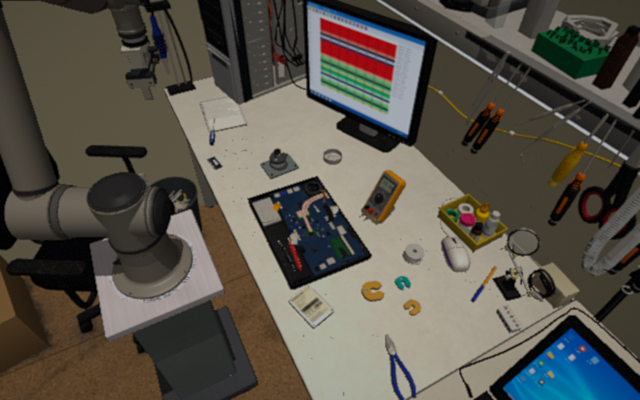

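Top view: loose weights are the large brass one (391,202), a turquoise one (396,179) and a small brass one (416,184). The larger non-turquoise one at (391,202) fits. The stand is at (232,205). The enlarged crop below should confirm this.

```bash
python3 - <<'E'
from h import *
cs={n:cap(n) for n in('top','scene')}
t=cs['top']['pixels'];s=cs['scene']['pixels']
def z(im,u,v,h=25): return cv2.resize(im[v-h:v+h,u-h:u+h],(300,300),interpolation=cv2.INTER_CUBIC)
im=np.vstack([np.hstack([z(t,400,190),z(t,232,205)]),np.hstack([z(s,385,292,30),z(s,279,160)])])
cv2.imwrite('pics/crop1.png',im[:,:,::-1])
for n,zz in(('top',12),('scene',12)):
    c=cs[n]; h=cv2.cvtColor(c['pixels'],cv2.COLOR_RGB2HSV)
    m=cv2.inRange(h,(14,90,120),(30,255,255)); 
    k,l,st,ce=cv2.connectedComponentsWithStats(m)
    for i in range(1,k):
        if st[i,4]>40:
            p=onz(c,*ce[i],zz)
            if abs(p[0]-480)<200 and -400<p[1]<-50:
                pts=np.argwhere(l==i)[:,::-1]; ctr=cv2.minEnclosingCircle(pts.astype(np.float32))
                q=onz(c,*ctr[0],zz); print(n,ce[i],st[i,4],p.round(1),'circ',ctr,q.round(1))
    m=cv2.inRange(h,(80,90,90),(95,255,255))
E
```

```text
top [391.53571429 202.42261905] 168 [ 495.7 -350.6   12. ] circ ((391.857666015625, 201.77008056640625), 8.332606315612793) [ 498.  -351.7   12. ]
scene [372.08333333 290.13043478] 276 [ 493.4 -351.5   12. ] circ ((372.6764831542969, 291.0882263183594), 11.43253231048584) [ 493.2 -354.6   12. ]
```

View pics/crop1.png

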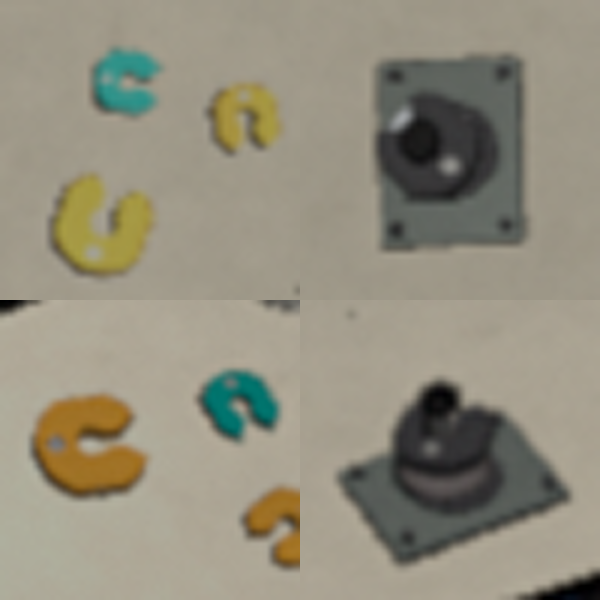

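Crop confirms it: the larger brass disc has its slot pointing roughly world +x. I'll go over the stand first for a close look.

```bash
cat >> h.py <<'E'
def go(x,y,z,yaw):
    "print dp and rotvec (tool axes) from measured pose to wanted pose, tool down"
    o=get_obs(); A=R.from_euler('xyz',o['tcp_rot']); B=R.from_euler('xyz',[np.pi,0,yaw])
    print('dp m',(A.inv().apply(np.array([x,y,z])-o['tool_pos'])/1000).round(4),'rot',(A.inv()*B).as_rotvec().round(4))
E
python3 - <<'E'
from h import *
c=cap('top')
P=onz(c,232,205.3,10); print('base',P, 'corners',[onz(c,207+(u-300)/6,180+v/6,10)[:2].round(1) for u,v in((378,63),(520,58),(382,247),(523,243))])
for n,(u,v) in dict(spool=(379,156),tin=(247,154),ram=(195,259),hdd=(381,249)).items(): print(n,onz(c,u,v,15)[:2].round())
go(P[0]-25,P[1],170,np.pi)
E
```

```text
base [475.04971843 208.55254288  10.        ] corners [array([526.7, 252.7]), array([531.3, 169.7]), array([418.5, 245.9]), array([422.4, 164.1])]
spool [ 661. -306.]
tin [659. 162.]
ram [286. 328.]
hdd [ 332. -313.]
dp m [-0.3614 -0.185   0.0566] rot [-4.000e-04 -1.000e-04 -3.208e-01]
```

```bash
python3 -m pendant '{"dp":[[-0.05,-0.026,0.008],[-0.1,-0.052,0.016],[-0.15,-0.078,0.024],[-0.2,-0.104,0.032],[-0.25,-0.13,0.04],[-0.31,-0.16,0.05],[-0.361,-0.185,0.056],[-0.361,-0.185,0.056]],"rotation":[[0,0,-0.05],[0,0,-0.1],[0,0,-0.15],[0,0,-0.2],[0,0,-0.25],[0,0,-0.3],[0,0,-0.32],[0,0,-0.32]]}'
python3 - <<'E'
from h import *
print(get_obs()['tool_pos'],get_obs()['tcp_rot'],get_obs()['joint_positions'])
c=cap('wrist'); save(c,'w1.png'); np.save('w1pose.npy',c['pose'])
E
```

```text
time: 1.3
tool_pos: [452.2, 205.9, 170.1]
tcp_rot: [-3.141, 0.0, 3.135]
contact_force: [-0.6, 0.3, 0.8]
grip_width: 91.5
finger_force: 0.0
[452.17831419 205.85435728 170.09211474] [-3.14100441e+00  5.17228761e-05  3.13510396e+00] [ 2.73199998e-01  3.46515880e-01  1.68631667e+00 -6.47529101e-04
  1.10887286e+00 -1.29081900e+00]
```

View pics/w1.png

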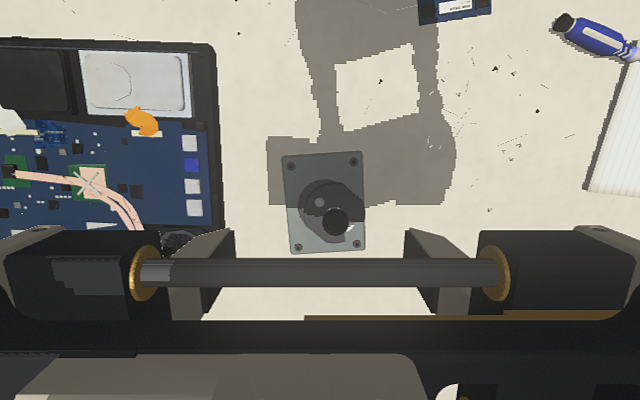

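Wrist view: stand base centred at (325,202), cap at (335,221), dark weight around (333,210). I'll enlarge it.

```bash
python3 - <<'E'
from h import *
im=cv2.imread('pics/w1.png')[140:265,265:390]
cv2.imwrite('pics/w1c.png',cv2.resize(im,None,fx=4.8,fy=4.8,interpolation=cv2.INTER_CUBIC))
c=cap('wrist')
for n,uv,z in(('cap',(335,221),69),('base',(325,202),10),('chassis edge',(215,150),20)): print(n,onz(c,*uv,z).round(1))
E
```

```text
cap [469.5 221.4  69. ]
base [468.5 213.8  10. ]
chassis edge [412.4 105.8  20. ]
```

View pics/w1c.png

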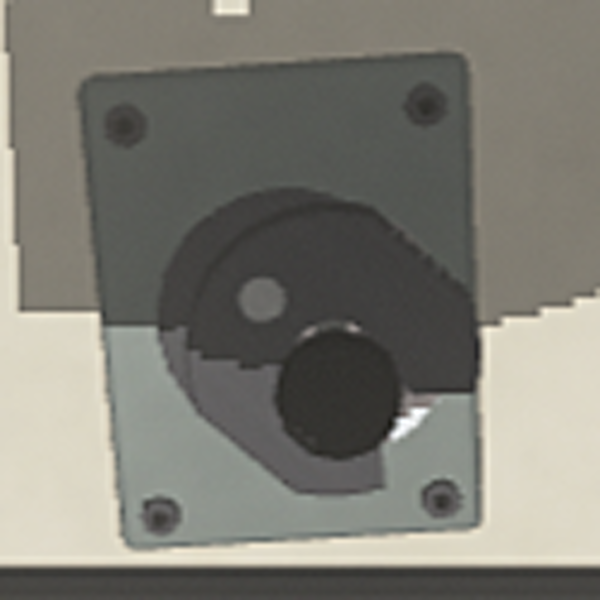

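Dark weight's slot points to the lower right, i.e. between world +x and +y, so the brass slot must finish on the world −y side. Next is the brass weight.

```bash
python3 -m pendant '{"dp":[[0,-0.06,0],[0,-0.12,0],[-0.01,-0.18,0],[-0.02,-0.24,0],[-0.03,-0.3,0],[-0.04,-0.36,0],[-0.05,-0.42,0],[-0.06,-0.48,0]],"rotation":[[0,0,0],[0,0,0],[0,0,0],[0,0,0],[0,0,0],[0,0,0],[0,0,0],[0,0,0]]}' >/dev/null
python3 -m pendant '{"dp":[[0,-0.04,0.02],[-0.005,-0.076,0.04],[-0.005,-0.076,0.04]],"rotation":[[0,0,0],[0,0,0],[0,0,0]]}'
python3 - <<'E'
from h import *
a=cv2.imread('pics/w1.png')
# base corners in w1 via crop coords
c0=cap('wrist'); c1=dict(c0); c1['pose']=np.load('w1pose.npy')
cr=[onz(c1,265+u/4.8-.4,140+v/4.8-.4,10)[:2] for u,v in((78,78),(466,54),(124,548),(482,526))]
cr=np.array(cr); print(cr.round(1), 'centre',cr.mean(0).round(1))
ax=(cr[2]-cr[0]+cr[3]-cr[1]); ay=(cr[1]-cr[0]+cr[3]-cr[2]); print(np.linalg.norm(ax)/2,np.linalg.norm(ay)/2,'yaw',np.arctan2(ax[1],ax[0]),np.arctan2(-ay[0],ay[1]))
print('cap',onz(c1,265+338/4.8-.4,140+394/4.8-.4,69).round(1))
save(c0,'w2.png'); np.save('w2pose.npy',c0['pose'])
h=cv2.cvtColor(c0['pixels'],cv2.COLOR_RGB2HSV); m=cv2.inRange(h,(12,80,70),(32,255,255))
k,l,st,ce=cv2.connectedComponentsWithStats(m)
for i in range(1,k):
    if st[i,4]>300: print(st[i],ce[i],onz(c0,*ce[i],12).round(1))
E
```

```text
time: 2.78
tool_pos: [514.2, -346.8, 128.8]
tcp_rot: [3.139, -0.002, 3.14]
contact_force: [-0.2, 0.5, -0.3]
grip_width: 91.8
finger_force: 0.0
[[421.3 167.3]
 [416.8 249.3]
 [529.4 173.8]
 [524.5 256.1]] centre [473.  211.6]
108.12057449980037 82.29845229185221 yaw 0.06198416317467802 0.057815374843521526
cap [471.9 219.7  69. ]
[ 282  141   65   66 2648] [314.83043807 170.99660121] [ 491.4 -350.2   12. ]
[228 220  20  39 431] [238.51740139 237.78654292] [ 554.7 -422.2   12. ]
[129 245  32  56 836] [140.80980861 272.28708134] [ 590.2 -519.    12. ]
[479 245  32  56 754] [497.84217507 271.95490716] [ 590.9 -172.6   12. ]
[ 304  310  317   10 1976] [490.94331984 315.6492915 ] [ 639.6 -172.5   12. ]
```

View pics/w2.png

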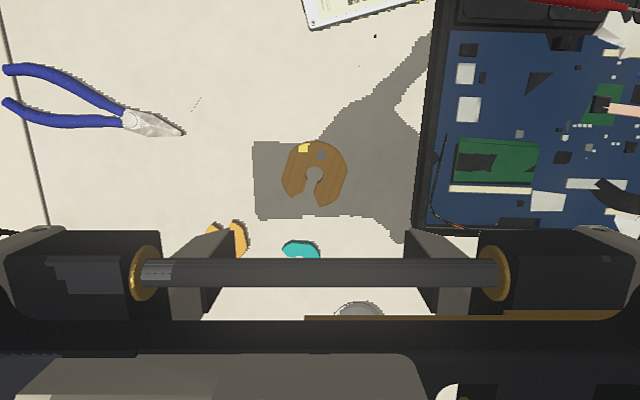

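Wrist view 2: brass weight at (315,172), slot pointing down and slightly left; turquoise piece at (300,250), small brass one at (235,238). Both look-alikes are clear of the finger paths.

```bash
python3 - <<'E'
from h import *
c=cap('wrist'); h=cv2.cvtColor(c['pixels'],cv2.COLOR_RGB2HSV)
m=cv2.inRange(h,(8,60,50),(35,255,255)); w=np.zeros_like(m); w[125:225,265:360]=m[125:225,265:360]
w=cv2.morphologyEx(w,cv2.MORPH_CLOSE,np.ones((5,5)))
k,l,st,ce=cv2.connectedComponentsWithStats(w); i=1+st[1:,4].argmax(); w=(l==i).astype(np.uint8)
cn=max(cv2.findContours(w,cv2.RETR_EXTERNAL,cv2.CHAIN_APPROX_NONE)[0],key=cv2.contourArea)
pts=np.array([onz(c,*p[0],8)[:2] for p in cn],np.float32)   # contour on a mid plane
ctr,r=cv2.minEnclosingCircle(pts); print('circle',ctr,r)
hull=np.zeros_like(w); cv2.fillPoly(hull,[cv2.convexHull(cn)],1)
s=cv2.morphologyEx(hull&~w&1,cv2.MORPH_OPEN,np.ones((2,2))); k,l,st,ce=cv2.connectedComponentsWithStats(s); i=1+st[1:,4].argmax()
q=np.array([onz(c,u,v,8)[:2] for v,u in np.argwhere(l==i)],np.float32)
d=q.mean(0)-ctr; print('slot px',st[i],'dir via centroid',np.degrees(np.arctan2(d[1],d[0])))
vx,vy,x0,y0=cv2.fitLine(q,cv2.DIST_L2,0,.01,.01).ravel(); print('line dir',np.degrees(np.arctan2(vy,vx)))
# symmetry: centre from points on round back only
print(pts.min(0),pts.max(0))
b=pts-ctr; ang=np.degrees(np.arctan2(b[:,1],b[:,0])); rr=np.hypot(*b.T)
for a in range(-180,180,15):
    k=(ang>=a)&(ang<a+15); print(a,rr[k].mean().round(1),end='; ')
E
```

```text
circle (495.2295227050781, -350.8599853515625) 30.621702194213867
slot px [293 167  30  39 513] dir via centroid -13.900271342537124
line dir -17.977577
[ 465.08157 -380.99554] [ 524.7825  -321.03784]
-180 24.0; -165 26.1; -150 25.3; -135 24.6; -120 23.4; -105 23.4; -90 25.7; -75 23.5; -60 23.5; -45 20.4; -30 nan; -15 17.6; 0 21.6; 15 25.4; 30 24.8; 45 24.3; 60 22.7; 75 23.7; 90 25.2; 105 25.3; 120 24.8; 135 25.0; 150 25.7; 165 26.2; <stdin>:18: RuntimeWarning: Mean of empty slice.
  ret = ret.dtype.type(ret / rcount)
```

```bash
python3 - <<'E'
from h import *
go(495.2,-350.9,4,np.pi-.28)
E
```

```text
dp m [ 0.0196 -0.0057  0.1267] rot [ 0.0011 -0.0005  0.2807]
```

```bash
python3 -m pendant '{"dp":[[0.01,-0.003,0.03],[0.0196,-0.0057,0.06],[0.0196,-0.0057,0.085],[0.0196,-0.0057,0.105],[0.0196,-0.0057,0.119],[0.0196,-0.0057,0.1265],[0.0196,-0.0057,0.1265]],"rotation":[[0,0,0.14],[0,0,0.28],[0,0,0.28],[0,0,0.28],[0,0,0.28],[0,0,0.28],[0,0,0.28]]}'
python3 - <<'E'
from h import *
go(495.2,-350.9,4,np.pi-.28)
c=cap('wrist'); save(c,'w3.png')
E
```

```text
time: 3.75
tool_pos: [495.0, -352.4, 4.4]
tcp_rot: [3.141, 0.0, 2.861]
contact_force: [-0.4, 0.5, 0.5]
grip_width: 91.8
finger_force: 0.0
dp m [0.0003 0.0015 0.0004] rot [ 0.0001  0.0001 -0.0002]
```

View pics/w3.png

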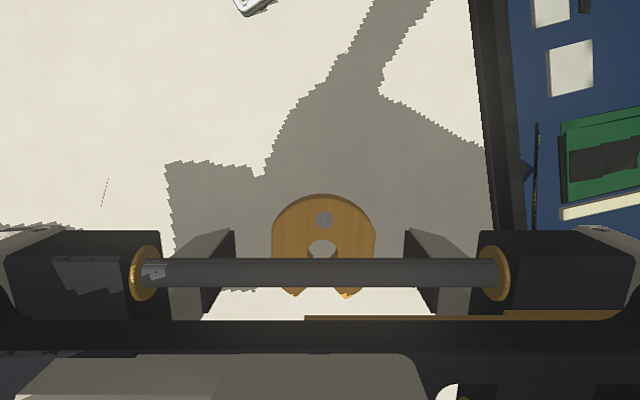

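Weight sits between the fingers (columns 272–376), with flats parallel to the pads and slot straight down. Closing.

```bash
python3 -m pendant '{"dp":[[0,0.0007,0],[0,0.0007,0],[0,0.0007,0],[0,0.0007,0],[0,0.0007,0],[0,0.0007,0],[0,0.0007,0],[0,0.0007,0]],"rotation":[[0,0,0],[0,0,0],[0,0,0],[0,0,0],[0,0,0],[0,0,0],[0,0,0],[0,0,0]]}' 0.045
python3 -m pendant '{"dp":[[0,0,-0.01],[0,0,-0.05],[0,0,-0.11],[0,0,-0.14],[0,0,-0.14]],"rotation":[[0,0,0],[0,0,0],[0,0,0],[0,0,0],[0,0,0]]}'
python3 - <<'E'
from h import *
c=cap('wrist'); save(c,'w4.png')
o=get_obs(); print(o['tool_pos'],o['grip_width'],o['finger_force'],o['joint_positions'])
cy,sy=np.cos(.06),np.sin(.06)
go(471.9-95*cy,219.7-95*sy,90,np.pi+.06)
E
```

```text
time: 4.8
tool_pos: [494.9, -352.0, 4.2]
tcp_rot: [3.141, -0.0, 2.861]
contact_force: [0.5, 2.5, 2.8]
grip_width: 53.1
finger_force: 29.8
time: 5.42
tool_pos: [496.0, -353.4, 147.1]
tcp_rot: [-3.139, 0.005, 2.861]
contact_force: [0.4, -0.6, -3.9]
grip_width: 53.7
finger_force: 29.8
[ 494.97907758 -352.4627935   144.66023396] 53.59180287019698 29.823047460984746 [-7.44800482e-01  5.61707174e-01  1.40284892e+00 -1.00658304e-04
  1.17546485e+00 -2.03472278e+00]
dp m [0.2704 0.5116 0.0539] rot [-0.001   0.0012 -0.3408]
```

View pics/w4.png

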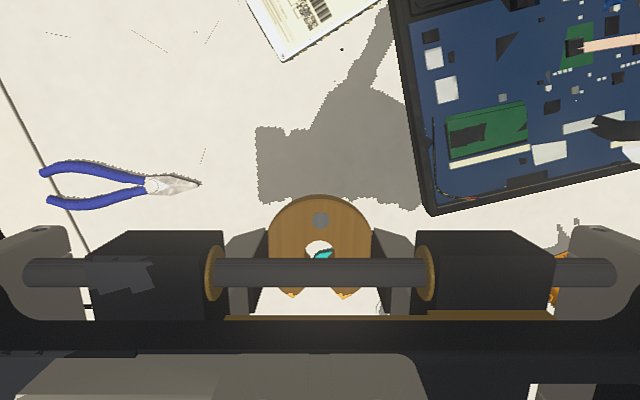

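Weight gripped square: rim at row 195, columns 268–378, slot toward +x. Carrying it to the near side of the stand.

```bash
python3 -m pendant '{"dp":[[0.02,0.04,0],[0.045,0.085,0],[0.075,0.135,0],[0.1,0.19,0],[0.13,0.245,0],[0.16,0.3,0],[0.19,0.355,0],[0.215,0.41,0]],"rotation":[[0,0,0],[0,0,-0.05],[0,0,-0.1],[0,0,-0.15],[0,0,-0.2],[0,0,-0.25],[0,0,-0.3],[0,0,-0.34]]}' >/dev/null
python3 -m pendant '{"dp":[[0.02,0.05,0],[0.032,0.09,0],[0.036,0.115,0.02],[0.036,0.12,0.05],[0.036,0.12,0.054],[0.036,0.12,0.054]],"rotation":[[0,0,0],[0,0,0],[0,0,0],[0,0,0],[0,0,0],[0,0,0]]}'
python3 - <<'E'
from h import *
c=cap('wrist'); save(c,'w5.png'); print(get_obs()['tool_pos'],get_obs()['tcp_rot'])
cy,sy=np.cos(.06),np.sin(.06)
go(471.9-95*cy,219.7-95*sy,90,np.pi+.06)
f=cap('top'); 
T=np.array(vision.capture('wrist')['T_tool_cam']); F=200/np.tan(np.radians(c['vfov'])/2)
def tl(u,v,z):
    d=T[:3,:3]@np.array([(u-c['cx'])/F,-(v-c['cy'])/F,-1]); p=T[:3,3]; return (p+d*(z-p[2])/d[2]).round(1)
print('rim back',tl(320,194,4),tl(320,197,-8),'hole back',tl(320,240,-8),tl(268,225,-8),tl(378,225,-8))
E
```

```text
time: 7.22
tool_pos: [358.6, 218.5, 89.8]
tcp_rot: [-3.141, -0.002, -3.083]
contact_force: [0.3, -0.4, -2.6]
grip_width: 53.3
finger_force: 29.8
[359.12565992 218.58285138  90.35135148] [-3.14147105e+00 -2.80979661e-04 -3.08306446e+00]
dp m [-0.0176 -0.0056  0.0003] rot [-0.0001 -0.0003 -0.0015]
rim back [29.7  0.4  4. ] [31.1  0.3 -8. ] hole back [ 8.3  0.4 -8. ] [ 16.4 -26.   -8. ] [16.4 29.8 -8. ]
```

View pics/w5.png

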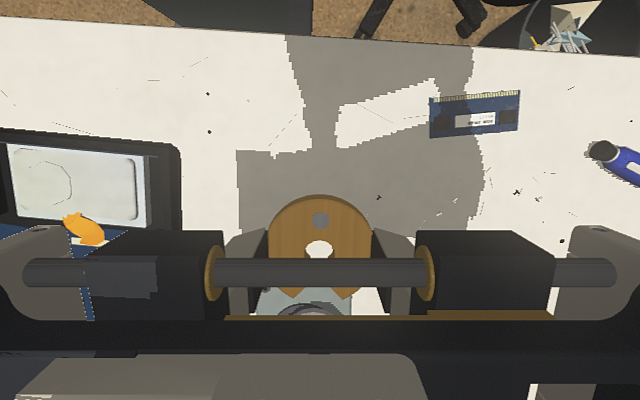

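Wrist view 5: weight held in place (320,194–300), stand plate appearing below it at (305,300), with memory module at (475,113) well clear. Next I'll calibrate the wrist camera's lateral bias from the held weight and cross-check the cap with the fixed cameras.

```bash
python3 - <<'E'
from h import *
im=cv2.imread('pics/w5.png'); h=cv2.cvtColor(im,cv2.COLOR_BGR2HSV); m=cv2.inRange(h,(8,60,50),(30,255,255))
for v in(215,225,235,243,248,285,290):
    x=np.where(m[v,250:400])[0]+250; gaps=np.where(np.diff(x)>3)[0]; print(v,x.min(),x.max(),[(x[g],x[g+1]) for g in gaps])
c=np.where(m[:,300])[0];print('col300',c[c>180][:2]); c=np.where(m[:,338])[0];print('col338',c[c>180][:2])
print('finger inner edges', [ (v,im[v,228:275].sum(1).tolist()[::6]) for v in (250,)])
for n in('top','scene'):
    c=cap(n); u,v=map(int,proj(c,[472,220,69])); g=c['pixels'][v-12:v+12,u-12:u+12].max(2)
    k,l,st,ce=cv2.connectedComponentsWithStats((g<50).astype(np.uint8))
    cand=[(st[i,4],(ce[i]+[u-12,v-12]).round(1),onz(c,*(ce[i]+[u-12,v-12]),66).round(1)) for i in range(1,k) if st[i,4]>8]
    print(n,(u,v),cand); print(cv2.resize(g,(24,24)).tolist() if 0 else '')
    # base plate centroid check
    
    save(c,n+'2.png')
E
```

```text
215 276 362 [(np.int64(313), np.int64(328))]
225 269 369 [(np.int64(313), np.int64(328))]
235 267 371 []
243 267 371 [(np.int64(309), np.int64(329))]
248 268 370 [(np.int64(304), np.int64(333))]Traceback (most recent call last):
  File "<stdin>", line 4, in <module>
    return umr_minimum(a, axis, None, out, keepdims, initial, where)
ValueError: zero-size array to reduction operation minimum which has no identity
```

```bash
python3 - <<'E'
from h import *
R_={}
for n,u,v in(('top',228,204),('scene',279,152)):
    c=cap(n); save(c,n+'2.png'); print(n,'expected',np.round(proj(c,[471.9,219.7,64]),1))
    u,v=map(int,proj(c,[471.9,219.7,64])); g=c['pixels'][v-11:v+12,u-11:u+12].max(2); print(u-11,v-11)
    print('\n'.join(' '.join('%3d'%x for x in r) for r in g))
E
```

```text
top expected [226.2 204.1]
215 193
161 160 162 162 131 101  84  70  70  87 100 101 101 101 102 103 102 103 103 102 102 101 102
161 160 162 163 131 102  99  99  97  99 101  99  96  97  99 101 103 103 102 101 102 102 103
162 161 163 161 130 102 100 100 101  99  93  84  75  79  82  89  96 102 102 102 102 102 102
162 162 163 161 129 100 100 100 100  95  74  57  57  59  59  63  76  87  94  98 101 102 102
162 163 162 160 128 100  99  99 101 107  84  57  56  57  57  57  55  55  63  78  89  96 101
162 161 161 159 132 104  98 101 120 137 105  60  55  56  58  58  56  54  54  59  61  70  88
162 161 160 160 143 113 100 114 154 162 112  52  46  51  56  57  58  57  57  64  60  57  70
162 160 160 159 144 112 104 134 154 124  67  29  25  32  46  56  58  58  57  57  53  52  57
161 160 161 160 137 100  94 116 107  65  31  25  26  29  31  49  59  59  58  56  54  47  52
159 160 160 159 120  70  60  64  49  28  26  26  29  27  24  44  56  58  57  58  59  49  52
158 159 160 160 114  60  58  57  39  24  27  27  29  28  20  39  54  57  57  57  58  45  49
159 159 160 156 109  60  59  59  40  26  25  27  29  
[... 2503 characters left out ...]
  51  38  34  49  55  62  76  62  54  53  54  52  48  44
171 172 172 174 170 131  78  53  55  53  36  33  50  57  61  64  52  51  55  55  53  48  57
170 170 171 174 166 111  60  53  54  53  39  40  49  54  56  55  52  53  56  54  50  46  64
170 171 172 176 165 107  56  52  54  55  59  73  73  61  52  54  54  55  55  55  50  50  76
171 174 174 173 159 103  53  52  54  56  77 104 102  72  55  53  56  55  53  51  46  55  84
172 168 160 144 129  86  47  43  50  56  72  96  91  66  54  54  56  51  52  44  40  56  83
159 137 115 104  96  70  38  30  39  45  54  61  58  53  52  51  49  44  39  35  43  54  71
108  98  94  92  89  62  41  37  33  32  34  36  36  39  39  37  33  32  36  47  63  60  59
```

Cross-checks agree to within about 2 mm on the stem at (472.5, 219). I'll lower to gap height and come up to 45 mm from the stem.

```bash
python3 - <<'E'
from h import *
for d in (75,45): go(472.5-d*np.cos(.06),219.2-d*np.sin(.06),48.2,np.pi+.06)
E
```

```text
dp m [-0.0378 -0.0064  0.0428] rot [ 0.0005  0.0015 -0.0016]
dp m [-0.0678 -0.0063  0.0428] rot [ 0.0005  0.0015 -0.0016]
```

```bash
python3 -m pendant '{"dp":[[-0.012,-0.006,0.014],[-0.025,-0.006,0.03],[-0.035,-0.006,0.04],[-0.042,-0.006,0.0425],[-0.05,-0.006,0.0425],[-0.058,-0.006,0.0425],[-0.064,-0.006,0.0425],[-0.064,-0.006,0.0425]],"rotation":[[0,0,0],[0,0,0],[0,0,0],[0,0,0],[0,0,0],[0,0,0],[0,0,0],[0,0,0]]}'
python3 - <<'E'
from h import *
o=get_obs(); print(o['tool_pos'].round(2),o['contact_force'].round(2),o['tcp_rot'])
for d in (45,): go(472.5-d*np.cos(.06),219.2-d*np.sin(.06),48.2,np.pi+.06)
f=cap('wrist'); save(f,'w6.png'); c=cap('scene'); save(c,'s3.png')
a=cv2.resize(f['pixels'][180:320,210:430],(800,510)); cv2.imwrite('pics/w6c.png',a[:,:,::-1])
E
```

```text
time: 8.48
tool_pos: [423.7, 216.9, 48.0]
tcp_rot: [3.141, 0.001, -3.082]
contact_force: [0.5, 0.1, -3.0]
grip_width: 53.5
finger_force: 29.8
[423.69 216.86  47.96] [ 0.47  0.15 -3.04] [ 3.14133853e+00  7.81251155e-04 -3.08246965e+00]
dp m [-0.0039 -0.0006 -0.0002] rot [ 0.0003  0.0008 -0.0009]
```

View pics/w6c.png

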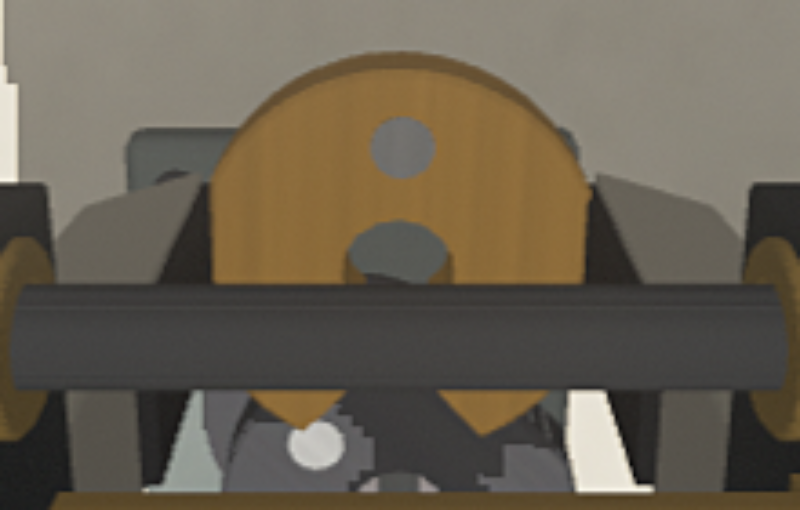

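Between the weight's tips (303 and 482 in the crop) the bright stem shows at column ~398, and the weight's axis is at ~399, so it is aligned to well under 1 mm. Advancing straight along tool −x.

```bash
python3 -m pendant '{"dp":[[-0.003,0,0],[-0.006,0,0],[-0.009,0,0],[-0.012,0,0],[-0.015,0,0],[-0.018,0,0],[-0.02,0,0],[-0.02,0,0]],"rotation":[[0,0,0],[0,0,0],[0,0,0],[0,0,0],[0,0,0],[0,0,0],[0,0,0],[0,0,0]]}'
python3 - <<'E'
from h import *
o=get_obs(); print(o['tool_pos'].round(2),o['contact_force'].round(2))
f=cap('wrist'); save(f,'w7.png')
g=cv2.cvtColor(f['pixels'],cv2.COLOR_RGB2HSV); m=cv2.inRange(g,(8,90,50),(30,255,255))
for v in(240,245,248,250,254,288,290,292,294,296):
    print(v,''.join('#' if x else ('o' if y>110 else '.') for x,y in zip(m[v,262:380],f['pixels'][v,262:380].max(1))))
E
```

```text
time: 9.57
tool_pos: [443.3, 217.9, 47.7]
tcp_rot: [3.141, 0.0, -3.082]
contact_force: [-0.4, -0.1, -2.1]
grip_width: 53.7
finger_force: 29.8
[443.27 217.95  47.72] [-0.37 -0.11 -2.13]
240 ......########################################################################################################........
245 ......########################################.......................########################################.........
248 ......######################################...........................######################################.........
250 ......######################################...........................######################################.........
254 ......#########################################.....................#########################################.........
288 .oooooo..........##########################....ooooo............ooooo#############################..........ooooooo...
290 ooooooo............######################........ooo............ooooooo#########################............ooooooo...
292 ooooooo..............#################o.........................ooooooo..####################...............oooooooo..
294 oooooooo................############.................................oo....###############..................ooooooooo.
296 oooooooo...................#######.....................................oo....##########....................oooooooooo.
```

```bash
for i in 1; do python3 -m pendant '{"dp":[[-0.001,0,0],[-0.002,0,0],[-0.003,0,0],[-0.004,0,0]],"rotation":[[0,0,0],[0,0,0],[0,0,0],[0,0,0]]}' | egrep 'tool_pos|force'; done; python3 -m pendant '{"dp":[[-0.001,0,0],[-0.002,0,0],[-0.003,0,0],[-0.003,0,0]],"rotation":[[0,0,0],[0,0,0],[0,0,0],[0,0,0]]}' | egrep 'tool_pos|force'
```

```text
tool_pos: [447.2, 218.2, 47.7]
contact_force: [0.7, -0.4, -4.1]
finger_force: 29.8
tool_pos: [450.2, 218.4, 47.7]
contact_force: [0.4, 0.8, -2.8]
finger_force: 29.8
```

```bash
python3 -m pendant '{"dp":[[-0.0007,0,0],[-0.0014,0,0],[-0.002,0,0],[-0.002,0,0]],"rotation":[[0,0,0],[0,0,0],[0,0,0],[0,0,0]]}' | egrep 'tool_pos|contact'; python3 -m pendant '{"dp":[[-0.0007,0,0],[-0.0014,0,0],[-0.002,0,0],[-0.002,0,0]],"rotation":[[0,0,0],[0,0,0],[0,0,0],[0,0,0]]}' | egrep 'tool_pos|contact'
```

```text
tool_pos: [452.2, 218.5, 47.7]
contact_force: [0.3, -0.4, -1.4]
tool_pos: [454.2, 218.6, 47.7]
contact_force: [-0.1, -0.5, -1.8]
```

```bash
python3 -m pendant '{"dp":[[-0.0007,0,0],[-0.0014,0,0],[-0.002,0,0],[-0.002,0,0]],"rotation":[[0,0,0],[0,0,0],[0,0,0],[0,0,0]]}' | egrep 'tool_pos|contact'
```

```text
tool_pos: [456.2, 218.8, 47.7]
contact_force: [-0.4, 0.1, -2.0]
```

No contact; it is already in the straight part of the slot. Continuing.

```bash
python3 -m pendant '{"dp":[[-0.001,0,0],[-0.002,0,0],[-0.003,0,0],[-0.004,0,0],[-0.005,0,0],[-0.006,0,0],[-0.006,0,0]],"rotation":[[0,0,0],[0,0,0],[0,0,0],[0,0,0],[0,0,0],[0,0,0],[0,0,0]]}' | egrep 'tool_pos|contact'; python3 -m pendant '{"dp":[[-0.001,0,0],[-0.002,0,0],[-0.003,0,0],[-0.004,0,0],[-0.005,0,0],[-0.006,0,0],[-0.006,0,0]],"rotation":[[0,0,0],[0,0,0],[0,0,0],[0,0,0],[0,0,0],[0,0,0],[0,0,0]]}' | egrep 'tool_pos|contact'
```

```text
tool_pos: [462.2, 219.1, 47.7]
contact_force: [0.6, -0.2, -1.3]
tool_pos: [468.2, 219.5, 47.7]
contact_force: [1.0, 0.2, -3.0]
```

```bash
python3 -m pendant '{"dp":[[-0.0005,0,0],[-0.001,0,0],[-0.0015,0,0],[-0.0015,0,0]],"rotation":[[0,0,0],[0,0,0],[0,0,0],[0,0,0]]}' | egrep 'tool_pos|contact'
```

```text
tool_pos: [469.7, 219.5, 47.7]
contact_force: [0.4, -0.1, -2.1]
```

```bash
python3 -m pendant '{"dp":[[-0.0005,0,0],[-0.001,0,0],[-0.0015,0,0],[-0.0015,0,0]],"rotation":[[0,0,0],[0,0,0],[0,0,0],[0,0,0]]}' | egrep 'tool_pos|contact'
```

```text
tool_pos: [471.2, 219.6, 47.7]
contact_force: [-0.0, -0.7, -2.3]
```

```bash
python3 -m pendant '{"dp":[[-0.0005,0,0],[-0.001,0,0],[-0.001,0,0]],"rotation":[[0,0,0],[0,0,0],[0,0,0]]}' | egrep 'tool_pos|contact'
```

```text
tool_pos: [472.2, 219.7, 47.7]
contact_force: [-0.4, 1.2, -2.2]
```

```bash
python3 -m pendant '{"dp":[[-0.0005,0,0],[-0.001,0,0],[-0.001,0,0]],"rotation":[[0,0,0],[0,0,0],[0,0,0]]}' | egrep 'tool_pos|contact'
```

```text
tool_pos: [473.1, 219.7, 47.7]
contact_force: [0.2, 0.0, -2.5]
```

```bash
python3 -m pendant '{"dp":[[-0.0003,0,0],[-0.0006,0,0],[-0.0006,0,0]],"rotation":[[0,0,0],[0,0,0],[0,0,0]]}' | egrep 'tool_pos|contact'
```

```text
tool_pos: [473.7, 219.8, 47.7]
contact_force: [0.5, 0.4, -2.9]
```

```bash
python3 -m pendant '{"dp":[[-0.0003,0,0],[-0.0006,0,0],[-0.0006,0,0]],"rotation":[[0,0,0],[0,0,0],[0,0,0]]}' | egrep 'tool_pos|contact'
```

```text
tool_pos: [474.3, 219.8, 47.7]
contact_force: [0.6, 0.3, -2.1]
```

```bash
python3 -m pendant '{"dp":[[-0.0003,0,0],[-0.0006,0,0],[-0.0006,0,0]],"rotation":[[0,0,0],[0,0,0],[0,0,0]]}' | egrep 'tool_pos|contact'
```

```text
tool_pos: [474.9, 219.8, 47.8]
contact_force: [0.1, -0.3, -2.8]
```

```bash
python3 -c "
from h import *
f=cap('wrist');a=cv2.resize(f['pixels'][180:320,210:430],(800,510));cv2.imwrite('pics/w8c.png',a[:,:,::-1])"
```

View pics/w8c.png

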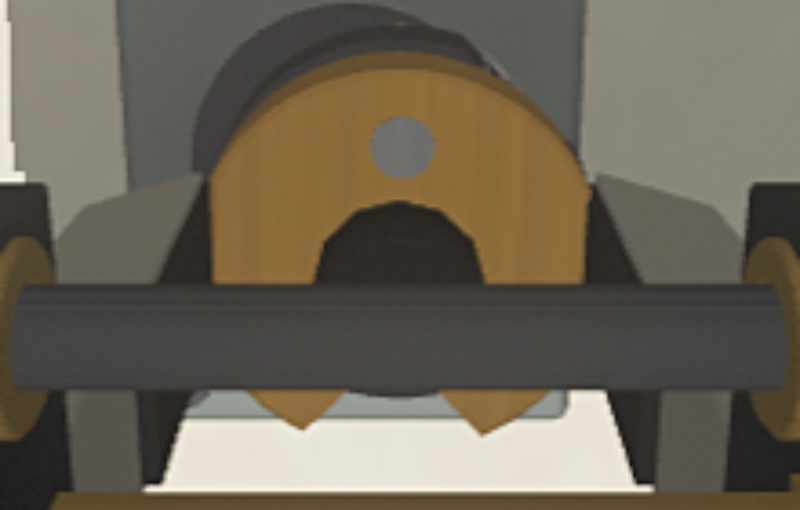

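Cap (crop 313–485, top edge at row 202, far edge at 398) is centred laterally on the weight. Computing its remaining x offset.

```bash
python3 - <<'E'
from h import *
c=vision.capture('wrist'); T=np.array(c['T_tool_cam']); F=200/np.tan(np.radians(c['vfov'])/2)
def tl(u,v,z):
    d=T[:3,:3]@np.array([(u-c['cx'])/F,-(v-c['cy'])/F,-1]); p=T[:3,3]; return (p+d*(z-p[2])/d[2]).round(1)
print('near edge z58',tl(319,235.2,-10.3),'far edge z69',tl(319,289.2,-21.3),'z58',tl(319,289.2,-10.3),'L/R',tl(210+313/3.64,180+280/3.64,-15),tl(210+485/3.64,180+280/3.64,-15))
E
```

```text
near edge z58 [ 11.8  -0.1 -10.3] far edge z69 [-12.1  -0.2 -21.3] z58 [-18.7  -0.1 -10.3] L/R [  2.1 -11.6 -15. ] [  2.1  11.9 -15. ]
```

Stem is within 0.2 mm of the weight's centre. Turning the slot from +x to −y (positive about tool z).

```bash
python3 -m pendant '{"dp":[[0,0,0],[0,0,0],[0,0,0],[0,0,0]],"rotation":[[0,0,0.06],[0,0,0.12],[0,0,0.2],[0,0,0.2]]}' | egrep 'tool|contact'; python3 -c "
from h import *
print(get_obs()['contact_force'],get_obs()['moment'])"
```

```text
tool_pos: [474.9, 219.9, 47.7]
contact_force: [-0.4, 0.1, -2.5]
[-0.44436191  0.05823834 -2.49383548] [-0.03125691  0.03329151  0.01943563]
```

```bash
python3 -m pendant '{"dp":[[0,0,0],[0,0,0],[0,0,0],[0,0,0],[0,0,0],[0,0,0],[0,0,0],[0,0,0]],"rotation":[[0,0,0.1],[0,0,0.2],[0,0,0.3],[0,0,0.4],[0,0,0.5],[0,0,0.6],[0,0,0.7],[0,0,0.7]]}' | egrep 'tool|tcp|contact'
```

```text
tool_pos: [474.9, 219.9, 47.7]
tcp_rot: [3.142, -0.0, 2.303]
contact_force: [0.1, 1.1, -2.7]
```

Smooth. Finishing the quarter turn, then setting down gently.

```bash
python3 -m pendant '{"dp":[[0,0,0],[0,0,0],[0,0,0],[0,0,0],[0,0,0],[0,0,0],[0,0,0],[0,0,0]],"rotation":[[0,0,0.1],[0,0,0.2],[0,0,0.3],[0,0,0.4],[0,0,0.5],[0,0,0.6],[0,0,0.67],[0,0,0.67]]}' | egrep 'tool|tcp|contact'; python3 -m pendant '{"dp":[[0,0,0.0003],[0,0,0.0006],[0,0,0.001],[0,0,0.001]],"rotation":[[0,0,0],[0,0,0],[0,0,0],[0,0,0]]}' | egrep 'tool|tcp|contact'
```

```text
tool_pos: [474.9, 219.8, 47.7]
tcp_rot: [3.142, -0.0, 1.634]
contact_force: [1.9, 0.4, -2.6]
tool_pos: [474.9, 219.8, 46.7]
tcp_rot: [3.142, -0.0, 1.631]
contact_force: [0.3, 0.1, -2.1]
```

```bash
python3 -m pendant '{"dp":[[0,0,0.0002],[0,0,0.0004],[0,0,0.0004]],"rotation":[[0,0,0],[0,0,0],[0,0,0]]}' | egrep 'tool|contact'
```

```text
tool_pos: [474.9, 219.9, 46.3]
contact_force: [0.3, -0.8, -2.7]
```

```bash
python3 -m pendant '{"dp":[[0,0,0],[0,0,0],[0,0,0],[0,0,0],[0,0,0],[0,0,0]],"rotation":[[0,0,0],[0,0,0],[0,0,0],[0,0,0],[0,0,0],[0,0,0]]}' 0.08; python3 -m pendant '{"dp":[[0,0,-0.01],[0,0,-0.03],[0,0,-0.06],[0,0,-0.1],[0,0,-0.1],[0,0,-0.1]],"rotation":[[0,0,0],[0,0,0],[0,0,0],[0,0,0],[0,0,0],[0,0,0]]}'
python3 -c "
from h import *
f=cap('wrist');a=f['pixels'];t=cap('scene')['pixels']
cv2.imwrite('pics/end.png',np.hstack([cv2.resize(a,(500,312)),cv2.resize(t[125:190,230:330],(300,312))])[:,:,::-1])
print(get_obs()['tool_pos'],get_obs()['tcp_rot'])"
```

```text
time: 20.98
tool_pos: [474.9, 219.8, 46.3]
tcp_rot: [3.142, -0.0, 1.631]
contact_force: [0.5, -0.4, 0.2]
grip_width: 80.1
finger_force: 0.0
time: 21.72
tool_pos: [474.5, 219.7, 146.3]
tcp_rot: [-3.141, 0.0, 1.631]
contact_force: [0.6, -0.1, -0.9]
grip_width: 80.1
finger_force: 0.0
[474.18927762 219.60616153 145.38360444] [-3.13960392e+00  3.89774182e-04  1.63072897e+00]
```

View pics/end.png

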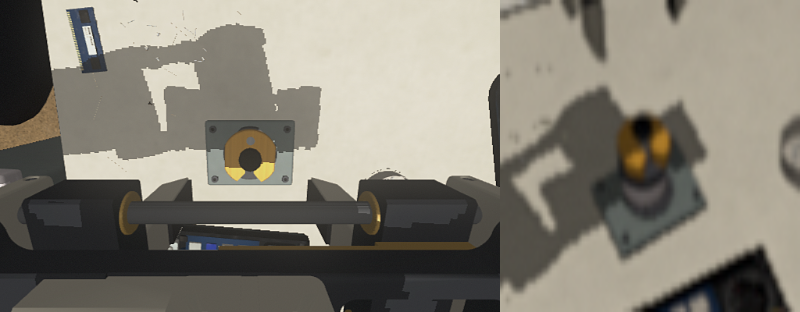

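The brass weight is flat under the cap, with its slot towards world −y, away from the dark weight's slot. The gripper is clear. Handing in.

```bash
python3 -c "
from plant import workorder
print(workorder.close_job())"
```

```text
the job is handed in; nothing more can be done
None
```

The job is handed in, with no verdict returned: the last picture shows the brass weight lying free under the cap, turned a quarter turn with its slot away from the dark weight's slot; no contact was felt on the way in, and the bystanders were never touched.

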